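# Back the spring tensioner off to its setting hand

### The arm

A 6-joint arm with a two-finger parallel gripper is mounted at the origin on a cart in front of the work surface, level with it; the furniture and walls round the work are solid. World frame = base frame: x ahead of the robot, y to its left, z up, the work surface at z = 0. Lengths are in mm, angles in rad, forces in N, time in s.
With the tool pointing down it reaches from about 350 to 775 mm from the base axis. Payload 7.3 kg.
Tool frame: the origin (TCP) lies at the very end of the fingers, on their centre line; the grasp point (between the pads) lies 19 mm behind it; z points along the fingers, y is the direction in which the jaws open and shut (so a half turn about z gives the same grasp; the last joint's range is limited). The gripper opens to 92 mm and grips with 3 to 60 N. Pads are 19 mm wide; open, the fingers measure 130 mm over their backs; the gripper's body (75 mm by 190 mm) begins 47 mm behind the grasp point.
Start: joints at [1.048, 0.342, 1.524, -0, 1.275, -0.146], TCP at [193.159, 488.195, 226.741] pointing down, gripper open.
Joint ranges: [-2.53, 2.53], [-0.77, 2.02], [0.04, 2.7], [-1, 4.14], [0.28, 2.66], [-3.11, 3.11]. Speed limits (rad/s): [2.57, 2.57, 3.14, 3.14, 3.14, 3.14].

### API

Orientations are given as [roll, pitch, yaw] about the fixed x, y, z axes, in that order (R = Rz(yaw) Ry(pitch) Rx(roll)).
In Python, from plant import bot gives the robot as it stands.
- The arm moves only by the tool arm_command, never from a script. Its argument "targets" is a list of rows, each an object of numbers: "x", "y", "z": the shift along the world's x, y, z in cm; "roll": the turn about the world's z in rad. In form: [{"x": .., "y": .., "z": .., "roll": ..}, ...]. A call has 1 to 8 rows; each row is the pose to reach, as a shift and turn from the pose commanded when the call began; what a row does not reach only later rows make up. A row lasts 1/12 s, in which the tool goes at most 41.7 mm and 7.16 degrees, less where a joint would pass 70% of its speed; a pose out of reach is approached as far as the arm can. A call with a gripper value outside its range is refused whole. "fingers" is the opening, from 0 (shut) to 1 (fully open), set as the call begins (left out, the last holds). The fingers move at their own pace and stop on an object; the grip force is fixed at half the most. Time passes only in rows, so rows that repeat a pose let the fingers close. It gives the time, the measured TCP pose, the force and the opening at its end, in the units of the state.
- bot.get_obs(): the state, without advancing time (a new reading comes with each control period).
- bot.capture(name): name is "scene" or "side" or "wrist"; returns a dict with "img" (400x640x3 uint8, blue, green, red), "fx", "fy", "cx", "cy" (pixels), "position" and "rotation" of the camera in the world; the wrist camera has in their place "hand_eye" (4x4, takes a point from camera to tool coordinates, whose origin is the TCP and whose axes are the flange's). Camera axes: x right, y down, z forward; pixel columns grow to the right and rows downward; lengths in mm; the calibration is good to about 2 mm. A picture is of the moment at which its call begins: read the wrist's pose just before it. There is no depth.
- bot.close_job(): hands the job in, once; it reports no verdict.
The state is a dict: "time": time; "joint_positions": joint angles; "dq": joint speeds; "tau": joint torques, N m; "tool_pos": TCP position; "tcp_rot": TCP orientation; "contact_force": force on the tool from outside, world axes, zero at the start; "moment": the same for the moment, N m; "grip_width": finger opening in mm.
Only numpy, scipy, OpenCV 4.12 (cv2) and the standard library are available. Lean on these libraries where they do the work, as an engineer would, in place of code of your own. Each camera call takes 0.05 s, during which the arm holds its last target.

### The job

The spring tensioner is wound too tight. Press the red thumb pad down gently, just far enough to lift the brass pawl clear of the toothed wheel and without forcing it against the brass stop screw above its nose; let the spring turn the drum back until the red line comes to the black setting hand, then let the pawl drop in again so that it holds the drum there, to within about one tooth of the hand. Leave the hand where it points and do not shift the amber resin jar or the vial.

Things in the scene. Friction and masses are not known exactly. Their poses are not given: they have to be found in the camera images.
- tensioner: Bench spring tensioner, bolted down: aluminium base plate 122 (x) x 215 (y) x 10 mm, two green side plates up to 118 mm high. Origin under the plate's middle, z up; -x is its front, where a toothed wheel with a white face shows. The wheel's axis runs along its x at y = +40, z = 75 mm. The setting hand and the pawl are mounted on it.
- drum: Drum and steel ratchet wheel in one, 92 mm across, 12 teeth (0.524 rad each); the wheel lies 28 to 40 mm ahead (-x) of the origin, which is on the axis. A spring always turns it clockwise seen from the front (positive about x). With the pawl clear it runs back by itself, damped, at about 0.25 rad/s, on past the hand to its far end. Only the pawl holds it, at every tooth.
- pawl: Brass rocker 135 mm long in the wheel's plane, 29 to 39 mm ahead of its origin, the pivot, which is set a few mm higher or lower each time. Nose (+y end) in a tooth gap at the wheel's top, red thumb pad on its tail (-y). Pad down = nose up; a spring returns it. A rigid stop screw over the nose, in a dark strap, ends its lift 1.5 to 3 mm (at the pad) after it clears. Over 13 N on the pawl forces it.
- thumb_pad (a point): Middle of the top of the red ribbed thumb pad, 26 x 26 mm, nearly level, 130 to 136 mm above the table, 62 mm from the pivot; moves with the pawl; free from above. Pressing takes 5 to 9 N until the nose clears, after 4 to 10 mm of travel (not known beforehand: feel for it); then the force falls to 3 to 5 N and the drum turns. On the stop it rises again steeply.
- mark (a point): Outer end of the red line on the white wheel face, 34 mm from the wheel's axis. Starts at the lower left seen from the front and moves clockwise, up over the left side, as the drum turns back.
- pointer_tip (a point): Tip of the black setting hand, a pointer like a clock hand before the white face on the same axis, 34 mm long (the point is given in the plane of the red line: the two coincide when line and hand agree). It points between left and a little past the top, 1.5 to 2.5 rad clockwise on from the red line's start. Stiff; not to be moved.
- resin_jar: Small round dark amber jar with a cream lid, 54 mm across, 32 mm high, loose on the table to the right. Bystander. Origin under its middle.
- vial: Small clear vial with a white cap, 45 mm across, 68 mm high, loose on the table to the left. Bystander. Origin under its middle.

How it is judged (in metres and radians):
On the way:
1. with the pawl lifted by hand, the drum has turned back by more than one tooth (distance of mark from where it was at the start of the episode above 0.022 m and contact force between the fingers and pawl above 0.5 N), for 0.2 s.
At the end, for the whole second after the job is handed in: the drum stands still, held by the dropped pawl, with the end of the red line within 25 mm (about one and a third teeth) of the tip of the setting hand, and the hand has not been moved (6 mm) (distance between mark and pointer_tip below 0.025 m and angular speed of drum below 0.04 rad/s and distance of pointer_tip from where it was at the start of the episode below 0.006 m); the robot touches nothing.
It fails at once if the pawl is pressed with more than 13 N (contact force between any of the arm, the fingers and pawl above 13 N).
It fails at once if the resin jar or the vial is shifted by more than 20 mm (distance of any of resin_jar, vial from where it was at the start of the episode above 0.02 m).
It also fails if it takes over 61 s, if anything falls off the work surface, if the arm or the gripper's body presses on something with over 40 N, if the wrist force passes 120 N, or if a joint passes its speed limit or range.

## Working session

There is one attempt and no reset: what is moved stays moved. The work goes in short steps, Python scripts to look and compute and a tool call to move; the robot and the scene stay as the last step left them, time stands still between calls to the robot, and variables do not carry over. Pictures are saved under pics/ and viewed, and the job is handed in when it is done.

Besides the shell and the picture viewer there is one more tool, called as name([rows], argument=value, ...), one row to a line, values as JSON. arm_command: Moves the arm, as the interface text tells. Its arguments: {"type":"object","properties":{"targets":{"type":"array","items":{"type":"object","properties":{"x":{"type":"number"},"y":{"type":"number"},"z":{"type":"number"},"roll":{"type":"number"}}}},"fingers":{"type":"number"}},"required":["targets"]}

```bash
ls; mkdir -p pics
cat > h.py <<'E'
import numpy as np,cv2
from plant import bot
def snap(n,out):
    o=bot.get_obs(); c=bot.capture(n); cv2.imwrite('pics/'+out+'.png',c['img']); 
    import pickle; c['obs']=o; pickle.dump(c,open('pics/'+out+'.pkl','wb')); return c
E
python3 - <<'E'
from h import *
o=bot.get_obs(); print(o)
for n in ['scene','side','wrist']:
    c=snap(n,n+'0'); print(n,{k:np.round(v,3).tolist() for k,v in c.items() if k not in('img','obs')})
E
```

```text
pics
{'time': 0.0, 'joint_positions': array([ 1.04797072e+00,  3.42700516e-01,  1.52500595e+00, -4.83777228e-06,
        1.27540009e+00, -1.46013802e-01]), 'dq': array([-0.00016825,  0.00073365,  0.00010849,  0.00010297,  0.00168169,
        0.00059035]), 'tau': array([ 1.11360721e-03, -4.31242275e+01, -2.44226611e+01,  7.17166322e-02,
        5.59272291e-02, -1.44762357e-04]), 'tool_pos': array([192.96182762, 487.81925797, 226.06035272]), 'tcp_rot': array([-3.14009419e+00, -2.15688980e-04,  2.76478210e+00]), 'contact_force': array([ 0.44605271,  0.19390243, -0.50844017]), 'moment': array([ 0.01732133,  0.01388019, -0.03043493]), 'grip_width': 92.10090919227919}
scene {'fx': 438.587, 'fy': 438.587, 'cx': 313.192, 'cy': 192.017, 'position': [-114.524, -443.124, 824.265], 'rotation': [-2.294, 0.014, -0.904]}
side {'fx': 401.887, 'fy': 401.887, 'cx': 315.44, 'cy': 204.036, 'position': [548.904, -749.797, 475.753], 'rotation': [-1.993, -0.018, 0.06]}
wrist {'fx': 316.603, 'fy': 316.603, 'cx': 318.153, 'cy': 199.521, 'hand_eye': [[-0.0, -0.965, -0.262, 70.423], [1.0, -0.0, -0.0, 1.41], [0.0, -0.262, 0.965, -157.954], [0.0, 0.0, 0.0, 1.0]]}
```

View pics/scene0.png

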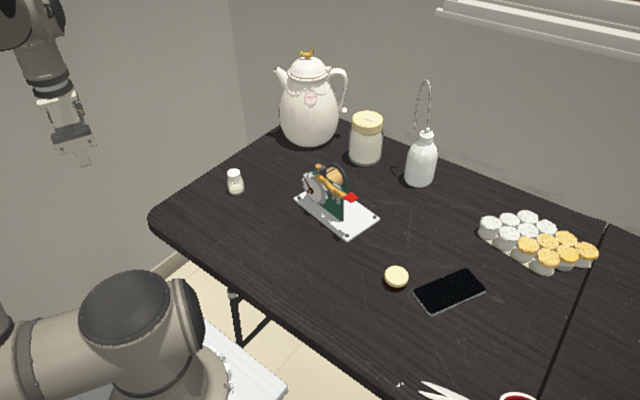

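View pics/side0.png

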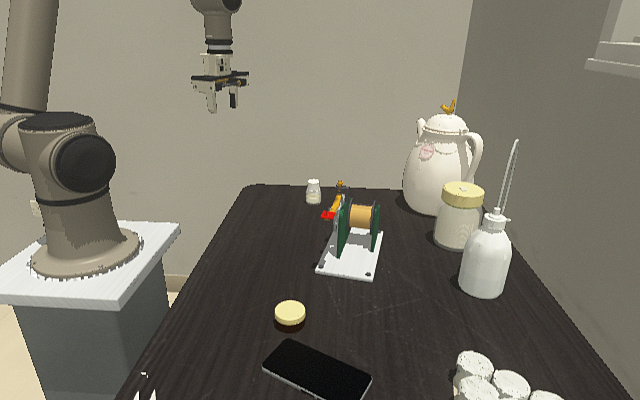

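View pics/wrist0.png

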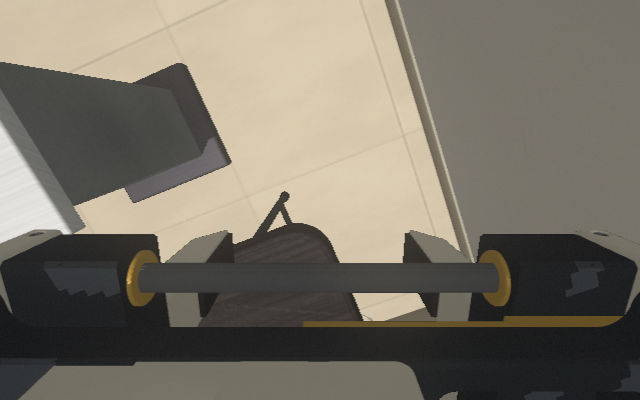

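The scene camera shows the tensioner near (335,205), its red pad near (350,198), the vial at (235,182) and the jar at (397,277). The side camera shows the pad near (328,215). I'll enlarge both.

Run:
```python
import cv2
a=cv2.imread('pics/scene0.png')[155:245,285:385]; b=cv2.imread('pics/side0.png')[175:285,300:395]
cv2.imwrite('pics/sc_z.png',cv2.resize(a,None,fx=6,fy=6,interpolation=cv2.INTER_CUBIC))
cv2.imwrite('pics/si_z.png',cv2.resize(b,None,fx=5,fy=5,interpolation=cv2.INTER_CUBIC))
```

```text
(no output)
```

View pics/sc_z.png

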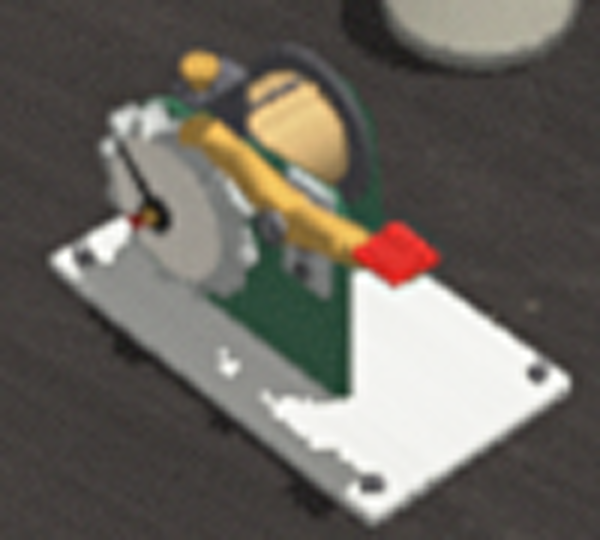

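View pics/si_z.png

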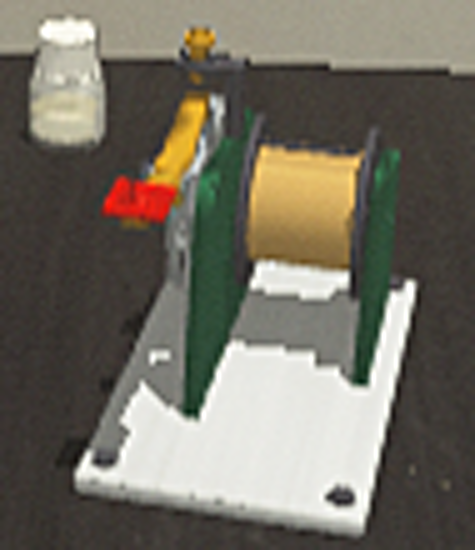

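```bash
cat >> h.py <<'E'
from scipy.spatial.transform import Rotation as R
from scipy.optimize import least_squares
import pickle
def cam(out):
    c=pickle.load(open('pics/'+out+'.pkl','rb'))
    K=np.array([[c['fx'],0,c['cx']],[0,c['fy'],c['cy']],[0,0,1.]])
    if 'hand_eye' in c:
        T=np.eye(4); T[:3,:3]=R.from_euler('xyz',c['obs']['tcp_rot']).as_matrix(); T[:3,3]=c['obs']['tool_pos']
        T=T@c['hand_eye']; return K,T[:3,:3],T[:3,3]
    r=np.array(c['rotation'])
    M=R.from_euler('xyz',r).as_matrix() if r.shape==(3,) else r
    return K,M,np.array(c['position'])
def proj(C,P):
    K,M,p=C; q=(np.atleast_2d(P)-p)@M@K.T; return q[:,:2]/q[:,2:]
def atz(C,uv,z):
    K,M,p=C; d=M@np.linalg.inv(K)@[*uv,1]; return p+d*(z-p[2])/d[2]
def world(s,P):
    x,y,a=s; P=np.atleast_2d(P); return P@R.from_euler('z',a).as_matrix().T+[x,y,0]
E
python3 - <<'E'
from h import *
S=cam('scene0');D=cam('side0')
s0=np.array([[52,258],[373,514],[570,378]])/6+[285,155]; d0=np.array([[78,483],[362,518],[415,282]])/5+[300,175]
for u in s0: print('s',atz(S,u,10).round(1))
for u in d0: print('d',atz(D,u,10).round(1))
cs=[[-61,107.5,10],[-61,-107.5,10],[61,-107.5,10]]; cd=[[-61,-107.5,10],[61,-107.5,10],[61,107.5,10]]
f=lambda s:np.r_[proj(S,world(s,cs))-s0,proj(D,world(s,cd))-d0].ravel()
m=atz(S,(335,205),10)
r=least_squares(f,[m[0],m[1],0]); print(r.x,r.fun.round(1))
ps=np.array([397,253])/6+[285,155]; pd=np.array([143,199])/5+[300,175]
t=least_squares(lambda P:np.r_[proj(S,P)[0]-ps,proj(D,P)[0]-pd],[m[0],m[1],130]);print('pad',t.x,t.fun)
p=r.x; print('pad local',(R.from_euler('z',-p[2]).as_matrix()@(t.x-[p[0],p[1],0])).round(1))
np.save('pose.npy',r.x)
# jar, vial
print('jar',atz(S,(397,276),32),'vial',atz(S,(234,174),68))
A=world(r.x,[-40,40,75]);print('hub px',(proj(S,A)-[285,155])*6)
E
```

```text
s [551. 164.  10.]
s [510.9 -43.9  10. ]
s [628.7 -66.4  10. ]
d [515.8 -53.   10. ]
d [631.1 -67.9  10. ]
d [671.3 137.8  10. ]
[ 5.91884563e+02  4.84635209e+01 -1.84805239e-01] [-0.2 -0.3  1.   0.1  1.3 -0.4 -1.5 -2.   0.5  0.2 -0.1 -1. ]
pad [537.90055081 -31.09435742 130.0193468 ] [ 0.00811761 -0.16753446 -0.08385923  0.11344098]
pad local [-38.4 -88.1 130. ]
jar [ 474.66141704 -203.73298154   32.        ] vial [479.11523306 314.33183435  68.        ]
hub px [[180.14664156 200.80563293]]
```

```bash
cat > fc.py <<'E'
from h import *
def face(out,x=-40.5,r=34,n=24,c=(40,75)):
    s=np.load('pose.npy'); a=np.arange(n)*2*np.pi/n  # a clockwise from left, seen from front: left=+y
    return np.degrees(a),proj(cam(out),world(s,np.c_[np.full(n,x),c[0]+r*np.cos(a),c[1]+r*np.sin(a)]))
E
python3 - <<'E'
from fc import *
im=cv2.imread('pics/scene0.png'); x0,y0,x1,y1=296,168,334,210;k=14
z=cv2.resize(im[y0:y1,x0:x1],None,fx=k,fy=k,interpolation=cv2.INTER_CUBIC)
for x,r,col in [(-40.5,34,(255,0,0)),(-40.5,46,(0,255,0))]:
    a,p=face('scene0',x,r)
    for d,u in zip(a,p):
        q=tuple(int(v) for v in (u-[x0,y0]+.5)*k); cv2.circle(z,q,2,col,-1)
        if d%45==0: cv2.putText(z,str(int(d)),q,0,.4,col)
for x in (-40,-45,-50,-55):
    q=tuple(int(v) for v in (proj(cam('scene0'),world(np.load('pose.npy'),[x,40,75]))[0]-[x0,y0]+.5)*k); cv2.circle(z,q,3,(255,0,255),-1)
cv2.imwrite('pics/ov.png',z)
E
```

```text
(no output)
```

View pics/ov.png

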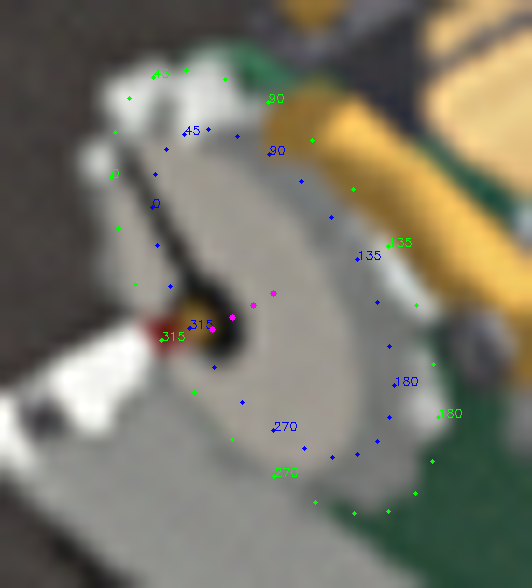

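arm_command([
  {"x": 3.5, "y": -4.7, "z": -1.1, "roll": 0.05},
  {"x": 7, "y": -9.4, "z": -2.2, "roll": 0.1},
  {"x": 10.5, "y": -14.1, "z": -3.3, "roll": 0.15},
  {"x": 14, "y": -18.8, "z": -4.4, "roll": 0.19},
  {"x": 17.5, "y": -23.5, "z": -5.5, "roll": 0.19},
  {"x": 21, "y": -28.2, "z": -6.6, "roll": 0.19},
  {"x": 24.5, "y": -32.9, "z": -7.7, "roll": 0.19},
  {"x": 27.7, "y": -37.6, "z": -8.7, "roll": 0.19},
], fingers=0)

```text
time: 0.82
tool_pos: [389.1, 223.3, 165.0]
tcp_rot: [3.141, 0.0, 2.955]
contact_force: [0.5, 1.2, -0.1]
grip_width: 43.1
```

arm_command([
  {"x": 8, "y": -10.9, "z": -2.5},
  {"x": 8, "y": -10.9, "z": -2.5},
  {"x": 8, "y": -10.9, "z": -2.5},
  {"x": 8, "y": -10.9, "z": -2.5},
  {"x": 8, "y": -10.9, "z": -2.5},
  {"x": 8, "y": -10.9, "z": -2.5},
])

```text
$.targets[0]: bad value
```

Run:
```python
from h import *
print(bot.get_obs()['tool_pos'],bot.get_obs()['contact_force']); snap('wrist','w1')
```

```text
[389.14396994 223.30797135 165.04533576] [ 0.4609088   1.21001975 -0.05447265]
```

View pics/w1.png

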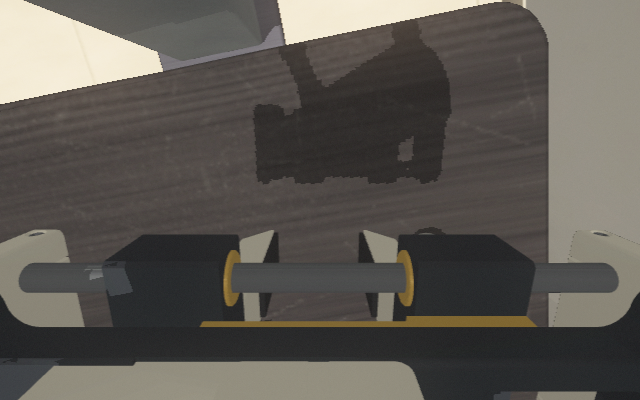

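The wrist view shows only table and its own fingers, with row 230 and below blocked, so it can't see the wheel face. I'll track with the scene camera and go above the pad.

arm_command([
  {"x": 2.0, "y": -3.4, "z": 0, "roll": 0},
  {"x": 4.0, "y": -6.8, "z": 0, "roll": 0},
  {"x": 6.0, "y": -10.2, "z": 0, "roll": 0},
  {"x": 8, "y": -13.6, "z": 0, "roll": 0},
  {"x": 10, "y": -17, "z": 0, "roll": 0},
  {"x": 12, "y": -20.4, "z": 0, "roll": 0},
  {"x": 14, "y": -23.8, "z": 0, "roll": 0},
  {"x": 15, "y": -25.4, "z": 0, "roll": 0},
], fingers=0)

```text
time: 1.53
tool_pos: [540.2, -32.7, 165.2]
tcp_rot: [-3.141, 0.001, 2.952]
contact_force: [-0.3, -0.6, 0.2]
grip_width: 0.3
```

Run:
```python
from h import *
o=bot.get_obs();print(o['time'],o['tool_pos'],o['contact_force'],o['grip_width']); snap('scene','s1');snap('side','d1');snap('wrist','w2')
a=cv2.imread('pics/s1.png')[115:245,265:405]
cv2.imwrite('pics/s1z.png',cv2.resize(a,None,fx=5,fy=4.6,interpolation=cv2.INTER_CUBIC))
```

```text
1.5333 [540.17269808 -32.6677634  165.15855566] [-0.3126382  -0.58071156  0.18988601] 0.32144389093877507
```

View pics/s1z.png

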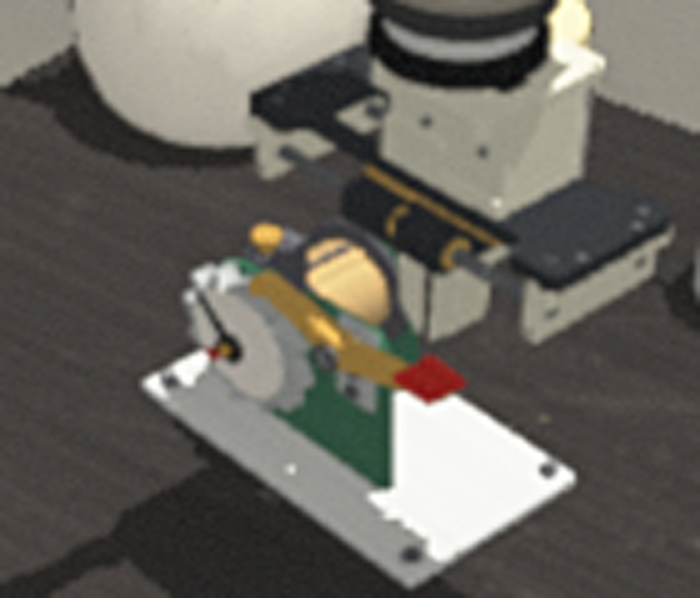

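View pics/d1.png

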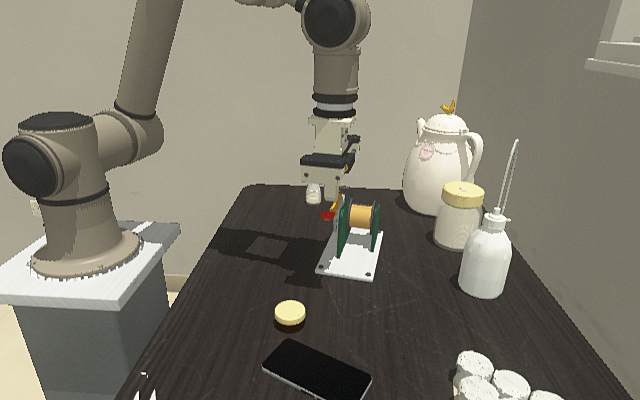

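View pics/w2.png

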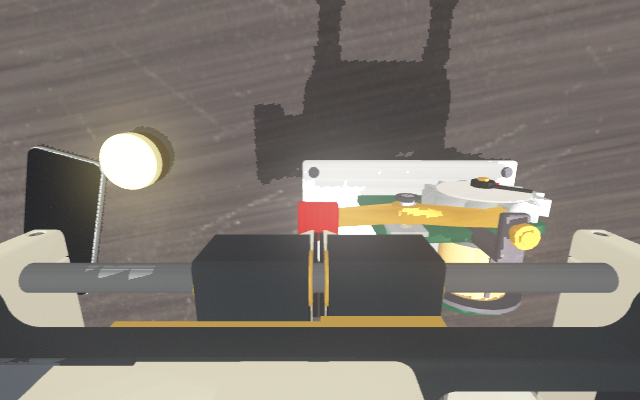

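Run:
```python
from h import *
W=cam('w2');o=bot.get_obs()
print(proj(W,[o['tool_pos']]), 'tip scene',(proj(cam('s1'),[o['tool_pos']])-[265,115])*[5,4.6],'tip side',proj(cam('d1'),[o['tool_pos']]))
for z in(130,133,136): print(atz(W,(318,202),z),atz(W,(298,202),z),atz(W,(338,202),z))
print('pad pred',proj(W,[[538,-31,131],[541,-32,131]]))
```

```text
[[318.61987137 245.50484555]] tip scene [[432.65406636 324.14309114]] tip side [[329.41645852 198.60477487]]
[524.12478767 -27.43258681 130.        ] [521.72614877 -39.8530054  130.        ] [526.52324973 -15.01308394 130.        ]
[523.2984501 -27.2696163 133.       ] [520.93713543 -39.49676583 133.        ] [525.65959067 -15.04336824 133.        ]
[522.47211252 -27.10664579 136.        ] [520.1481221  -39.14052626 136.        ] [524.79593161 -15.07365254 136.        ]
pad pred [[316.64543908 223.89070084]
 [316.0108833  228.49020928]]
```

arm_command([
  {"x": -0.3, "y": 0.2, "z": -1, "roll": 0},
  {"x": -0.3, "y": 0.2, "z": -2, "roll": 0},
  {"x": -0.3, "y": 0.2, "z": -2.4, "roll": 0},
  {"x": -0.3, "y": 0.2, "z": -2.4, "roll": 0},
  {"x": -0.3, "y": 0.2, "z": -2.4, "roll": 0},
  {"x": -0.3, "y": 0.2, "z": -2.4, "roll": 0},
])

```text
time: 2.18
tool_pos: [535.6, -26.5, 141.8]
tcp_rot: [3.141, 0.001, 2.955]
contact_force: [-0.3, -0.7, -0.1]
grip_width: 0.4
```

arm_command([
  {"x": 0.2, "y": -0.4, "z": -0.1, "roll": 0},
  {"x": 0.2, "y": -0.4, "z": -0.2, "roll": 0},
  {"x": 0.2, "y": -0.4, "z": -0.3, "roll": 0},
  {"x": 0.2, "y": -0.4, "z": -0.4, "roll": 0},
  {"x": 0.2, "y": -0.4, "z": -0.5, "roll": 0},
  {"x": 0.2, "y": -0.4, "z": -0.5, "roll": 0},
])

```text
time: 2.68
tool_pos: [537.3, -30.9, 136.2]
tcp_rot: [3.141, -0.0, 2.955]
contact_force: [-0.8, 0.6, -0.3]
grip_width: 0.1
```

arm_command([
  {"x": 0, "y": 0, "z": -0.1, "roll": 0},
  {"x": 0, "y": 0, "z": -0.2, "roll": 0},
  {"x": 0, "y": 0, "z": -0.2, "roll": 0},
])

```text
time: 2.93
tool_pos: [537.5, -30.9, 134.5]
tcp_rot: [3.141, 0.0, 2.955]
contact_force: [-0.0, 0.0, 2.0]
grip_width: 0.6
```

arm_command([
  {"x": 0, "y": 0, "z": -0.1, "roll": 0},
  {"x": 0, "y": 0, "z": -0.1, "roll": 0},
])

```text
time: 3.1
tool_pos: [537.5, -31.1, 133.9]
tcp_rot: [-3.141, 0.001, 2.955]
contact_force: [-1.5, -0.1, 4.3]
grip_width: 0.3
```

arm_command([
  {"x": 0, "y": 0, "z": -0.1, "roll": 0},
  {"x": 0, "y": 0, "z": -0.1, "roll": 0},
])

```text
time: 3.27
tool_pos: [537.5, -31.3, 133.0]
tcp_rot: [-3.141, 0.001, 2.955]
contact_force: [-1.5, -1.8, 5.9]
grip_width: 0.5
```

arm_command([
  {"x": 0, "y": 0, "z": -0.1, "roll": 0},
  {"x": 0, "y": 0, "z": -0.1, "roll": 0},
])

```text
time: 3.43
tool_pos: [537.4, -31.6, 132.1]
tcp_rot: [-3.14, 0.001, 2.955]
contact_force: [-2.6, -3.3, 7.5]
grip_width: 0.0
```

arm_command([
  {"x": -0.03, "y": -0.05, "z": -0.02, "roll": 0},
  {"x": -0.03, "y": -0.05, "z": -0.05, "roll": 0},
])

```text
time: 3.6
tool_pos: [537.4, -31.7, 131.7]
tcp_rot: [-3.141, 0.001, 2.955]
contact_force: [-2.0, -0.9, 7.1]
grip_width: 0.3
```

arm_command([
  {"x": 0, "y": 0, "z": -0.03, "roll": 0},
  {"x": 0, "y": 0, "z": -0.05, "roll": 0},
])

```text
time: 3.77
tool_pos: [537.4, -31.9, 131.3]
tcp_rot: [-3.141, 0.001, 2.955]
contact_force: [-1.8, -2.3, 7.0]
grip_width: 0.5
```

arm_command([
  {"x": -0.02, "y": -0.03, "z": -0.03, "roll": 0},
  {"x": -0.02, "y": -0.03, "z": -0.05, "roll": 0},
])

```text
time: 3.93
tool_pos: [537.3, -32.1, 130.8]
tcp_rot: [-3.141, 0.002, 2.955]
contact_force: [-2.1, 0.5, 5.9]
grip_width: -0.0
```

arm_command([
  {"x": -0.02, "y": -0.03, "z": -0.03, "roll": 0},
  {"x": -0.02, "y": -0.03, "z": -0.05, "roll": 0},
])

```text
time: 4.1
tool_pos: [537.2, -32.2, 130.3]
tcp_rot: [-3.141, 0.002, 2.955]
contact_force: [-0.9, -1.3, 7.0]
grip_width: 0.6
```

arm_command([
  {"x": 0, "y": -0.03, "z": -0.03, "roll": 0},
  {"x": 0, "y": -0.03, "z": -0.05, "roll": 0},
])

```text
time: 4.27
tool_pos: [537.2, -32.4, 129.7]
tcp_rot: [3.142, 0.002, 2.955]
contact_force: [-1.0, -0.6, 5.3]
grip_width: 0.8
```

```bash
cat >> fc.py <<'E'
def look(out):
    o=bot.get_obs(); snap('scene',out); print(o['time'],o['tool_pos'].round(1),o['contact_force'].round(1))
    im=cv2.imread('pics/'+out+'.png'); x0,y0,x1,y1=292,162,338,210
    cv2.imwrite('pics/'+out+'z.png',cv2.resize(im[y0:y1,x0:x1],None,fx=10,fy=10,interpolation=cv2.INTER_CUBIC))
E
python3 -c "
from fc import *
look('s2')"
```

```text
4.2667 [537.2 -32.4 129.7] [-1.  -0.6  5.3]
```

View pics/s2z.png

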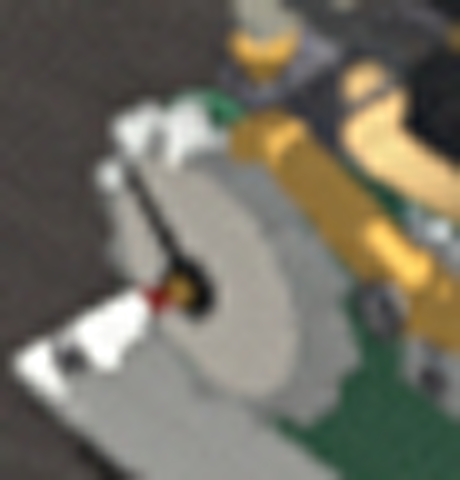

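Scene view: the red line end is still at (157,297) in the crop and the hand tip is at (125,165). The nose is lifting but the drum hasn't turned. I'll hold and reread.

arm_command([
  {"x": 0, "y": -0.01, "z": 0, "roll": 0},
  {"x": 0, "y": -0.01, "z": 0, "roll": 0},
])

```text
time: 4.48
tool_pos: [537.2, -32.5, 129.6]
tcp_rot: [3.141, 0.002, 2.955]
contact_force: [-1.5, -0.3, 6.2]
grip_width: 0.8
```

arm_command([
  {"x": 0, "y": 0, "z": 0, "roll": 0},
  {"x": 0, "y": 0, "z": 0, "roll": 0},
])

```text
time: 4.65
tool_pos: [537.2, -32.5, 129.6]
tcp_rot: [3.141, 0.002, 2.955]
contact_force: [-0.4, 0.6, 5.0]
grip_width: 0.6
```

```bash
python3 -c "
from fc import *
look('s3')
a=cv2.imread('pics/s2.png')[168:210,296:334].astype(int);b=cv2.imread('pics/s3.png')[168:210,296:334].astype(int);print(abs(a-b).mean(),abs(a-b).max())"
```

```text
4.65 [537.2 -32.5 129.6] [-0.4  0.6  5. ]
1.759189640768588 26
```

arm_command([
  {"x": 0, "y": -0.01, "z": -0.03, "roll": 0},
  {"x": 0, "y": -0.01, "z": -0.05, "roll": 0},
  {"x": 0, "y": -0.01, "z": -0.05, "roll": 0},
])

```text
time: 4.95
tool_pos: [537.0, -32.7, 128.8]
tcp_rot: [-3.142, 0.001, 2.955]
contact_force: [-0.6, 0.2, 3.0]
grip_width: 0.8
```

arm_command([
  {"x": 0, "y": -0.01, "z": -0.03, "roll": 0},
  {"x": 0, "y": -0.01, "z": -0.05, "roll": 0},
  {"x": 0, "y": -0.01, "z": -0.05, "roll": 0},
])

```text
time: 5.2
tool_pos: [537.0, -32.8, 128.0]
tcp_rot: [-3.141, 0.001, 2.955]
contact_force: [1.1, -0.8, 2.1]
grip_width: 0.2
```

```bash
python3 -c "
from fc import *
look('s4')
a=cv2.imread('pics/s2.png')[168:210,296:334].astype(int);b=cv2.imread('pics/s4.png')[168:210,296:334].astype(int);print(abs(a-b).mean(),abs(a-b).max())"
```

```text
5.2 [537.  -32.8 128. ] [ 1.1 -0.8  2.1]
6.3619465329991645 91
```

View pics/s4z.png

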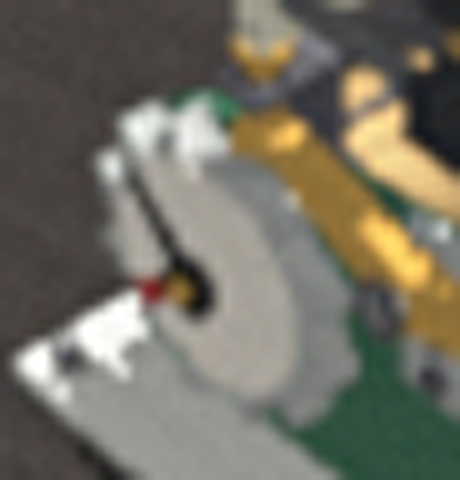

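The force fell to 2–3 N and the red end moved to (150,291), so the nose is clear and the drum is turning. I'll hold.

arm_command([
  {"x": 0, "y": 0, "z": 0, "roll": 0},
  {"x": 0, "y": 0, "z": 0, "roll": 0},
  {"x": 0, "y": 0, "z": 0, "roll": 0},
  {"x": 0, "y": 0, "z": 0, "roll": 0},
  {"x": 0, "y": 0, "z": 0, "roll": 0},
  {"x": 0, "y": 0, "z": 0, "roll": 0},
  {"x": 0, "y": 0, "z": 0, "roll": 0},
  {"x": 0, "y": 0, "z": 0, "roll": 0},
])

```text
time: 5.92
tool_pos: [536.8, -32.7, 128.0]
tcp_rot: [3.142, 0.0, 2.955]
contact_force: [1.7, -2.4, 3.6]
grip_width: 0.5
```

arm_command([
  {"x": 0, "y": 0, "z": 0, "roll": 0},
  {"x": 0, "y": 0, "z": 0, "roll": 0},
  {"x": 0, "y": 0, "z": 0, "roll": 0},
  {"x": 0, "y": 0, "z": 0, "roll": 0},
  {"x": 0, "y": 0, "z": 0, "roll": 0},
  {"x": 0, "y": 0, "z": 0, "roll": 0},
  {"x": 0, "y": 0, "z": 0, "roll": 0},
  {"x": 0, "y": 0, "z": 0, "roll": 0},
])

```text
time: 6.58
tool_pos: [536.7, -32.6, 127.9]
tcp_rot: [3.142, 0.0, 2.955]
contact_force: [1.4, -2.5, 2.4]
grip_width: 0.8
```

```bash
python3 -c "
from fc import *
look('s5')"
```

```text
6.5833 [536.7 -32.6 127.9] [ 1.4 -2.5  2.4]
```

View pics/s5z.png

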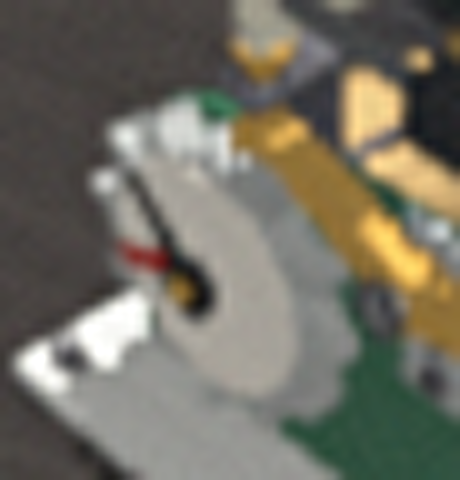

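arm_command([
  {"x": 0, "y": 0, "z": 0, "roll": 0},
  {"x": 0, "y": 0, "z": 0, "roll": 0},
  {"x": 0, "y": 0, "z": 0, "roll": 0},
  {"x": 0, "y": 0, "z": 0, "roll": 0},
  {"x": 0, "y": 0, "z": 0, "roll": 0},
  {"x": 0, "y": 0, "z": 0, "roll": 0},
  {"x": 0, "y": 0, "z": 0, "roll": 0},
  {"x": 0, "y": 0, "z": 0, "roll": 0},
])

```text
time: 7.3
tool_pos: [536.7, -32.6, 127.9]
tcp_rot: [3.141, -0.0, 2.955]
contact_force: [1.1, -2.1, 3.6]
grip_width: 0.3
```

arm_command([
  {"x": 0, "y": 0, "z": 0, "roll": 0},
  {"x": 0, "y": 0, "z": 0, "roll": 0},
  {"x": 0, "y": 0, "z": 0, "roll": 0},
  {"x": 0, "y": 0, "z": 0, "roll": 0},
  {"x": 0, "y": 0, "z": 0, "roll": 0},
  {"x": 0, "y": 0, "z": 0, "roll": 0},
  {"x": 0, "y": 0, "z": 0, "roll": 0},
  {"x": 0, "y": 0, "z": 0, "roll": 0},
])

```text
time: 7.97
tool_pos: [536.7, -32.6, 127.9]
tcp_rot: [3.141, -0.0, 2.955]
contact_force: [0.7, -1.2, 2.4]
grip_width: 0.4
```

```bash
python3 -c "
from fc import *
look('s6')"
```

```text
7.9667 [536.7 -32.6 127.9] [ 0.7 -1.2  2.4]
```

View pics/s6z.png

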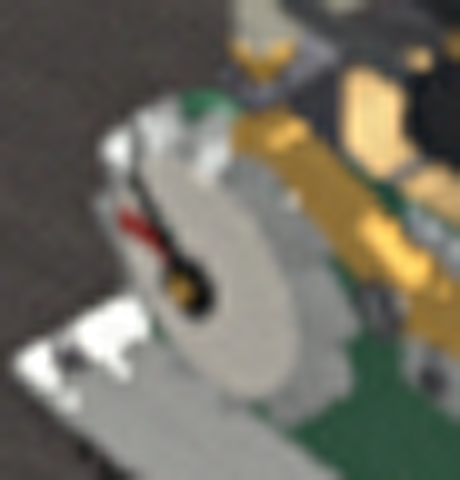

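Red end is now at (122,212), about 45° turned, which fits 0.25 rad/s. Three teeth should be reached near t=11.

arm_command([
  {"x": 0, "y": 0, "z": 0, "roll": 0},
  {"x": 0, "y": 0, "z": 0, "roll": 0},
  {"x": 0, "y": 0, "z": 0, "roll": 0},
  {"x": 0, "y": 0, "z": 0, "roll": 0},
  {"x": 0, "y": 0, "z": 0, "roll": 0},
  {"x": 0, "y": 0, "z": 0, "roll": 0},
  {"x": 0, "y": 0, "z": 0, "roll": 0},
  {"x": 0, "y": 0, "z": 0, "roll": 0},
])

```text
time: 8.68
tool_pos: [536.7, -32.6, 127.9]
tcp_rot: [3.142, 0.0, 2.955]
contact_force: [1.2, -1.7, 2.6]
grip_width: 0.4
```

arm_command([
  {"x": 0, "y": 0, "z": 0, "roll": 0},
  {"x": 0, "y": 0, "z": 0, "roll": 0},
  {"x": 0, "y": 0, "z": 0, "roll": 0},
  {"x": 0, "y": 0, "z": 0, "roll": 0},
  {"x": 0, "y": 0, "z": 0, "roll": 0},
  {"x": 0, "y": 0, "z": 0, "roll": 0},
  {"x": 0, "y": 0, "z": 0, "roll": 0},
  {"x": 0, "y": 0, "z": 0, "roll": 0},
])

```text
time: 9.35
tool_pos: [536.7, -32.6, 127.9]
tcp_rot: [3.141, 0.0, 2.955]
contact_force: [2.2, -2.5, 3.1]
grip_width: 0.6
```

arm_command([
  {"x": 0, "y": 0, "z": 0, "roll": 0},
  {"x": 0, "y": 0, "z": 0, "roll": 0},
  {"x": 0, "y": 0, "z": 0, "roll": 0},
  {"x": 0, "y": 0, "z": 0, "roll": 0},
  {"x": 0, "y": 0, "z": 0, "roll": 0},
  {"x": 0, "y": 0, "z": 0, "roll": 0},
])

```text
time: 9.85
tool_pos: [536.7, -32.6, 127.9]
tcp_rot: [3.141, -0.0, 2.955]
contact_force: [1.0, -2.5, 2.9]
grip_width: 0.1
```

```bash
python3 -c "
from fc import *
look('s7')"
```

```text
9.85 [536.7 -32.6 127.9] [ 1.  -2.5  2.9]
```

View pics/s7z.png

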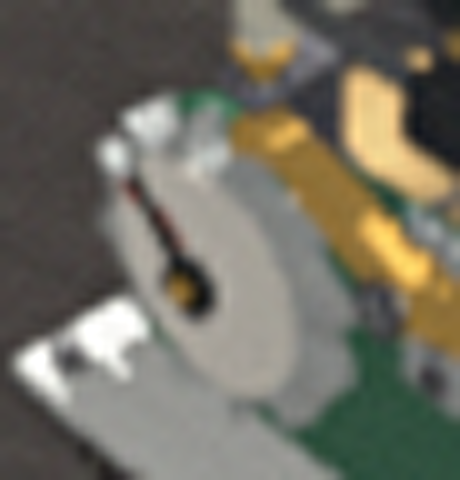

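The red line is now hidden behind the hand by parallax, at about 2.4 teeth. I'll hold briefly, then lift off smartly so the nose catches tooth 3.

arm_command([
  {"x": 0, "y": 0, "z": 0, "roll": 0},
  {"x": 0, "y": 0, "z": 0, "roll": 0},
  {"x": 0, "y": 0, "z": 0, "roll": 0},
  {"x": 0, "y": 0, "z": 0, "roll": 0},
  {"x": 0, "y": 0, "z": 0.6, "roll": 0},
  {"x": 0, "y": 0, "z": 1.5, "roll": 0},
  {"x": 0, "y": 0, "z": 3, "roll": 0},
  {"x": 0, "y": 0, "z": 4, "roll": 0},
])

```text
time: 10.57
tool_pos: [536.5, -32.3, 169.2]
tcp_rot: [3.141, -0.0, 2.955]
contact_force: [0.4, 0.4, 0.3]
grip_width: 0.5
```

arm_command([
  {"x": 0, "y": 0, "z": 1, "roll": 0},
  {"x": 0, "y": 0, "z": 1, "roll": 0},
  {"x": 0, "y": 0, "z": 1, "roll": 0},
  {"x": 0, "y": 0, "z": 1, "roll": 0},
  {"x": 0, "y": 0, "z": 1, "roll": 0},
  {"x": 0, "y": 0, "z": 1, "roll": 0},
  {"x": 0, "y": 0, "z": 1, "roll": 0},
  {"x": 0, "y": 0, "z": 1, "roll": 0},
])

```text
time: 11.23
tool_pos: [536.5, -32.6, 177.5]
tcp_rot: [3.141, -0.001, 2.955]
contact_force: [0.3, -1.2, -0.5]
grip_width: 0.3
```

```bash
python3 -c "
from fc import *
look('s8')"
```

```text
11.2333 [536.5 -32.6 177.5] [ 0.3 -1.2 -0.5]
```

arm_command([
  {"x": 0, "y": 0, "z": 0, "roll": 0},
  {"x": 0, "y": 0, "z": 0, "roll": 0},
  {"x": 0, "y": 0, "z": 0, "roll": 0},
  {"x": 0, "y": 0, "z": 0, "roll": 0},
  {"x": 0, "y": 0, "z": 0, "roll": 0},
  {"x": 0, "y": 0, "z": 0, "roll": 0},
  {"x": 0, "y": 0, "z": 0, "roll": 0},
  {"x": 0, "y": 0, "z": 0, "roll": 0},
])

```text
time: 11.95
tool_pos: [536.7, -32.6, 177.9]
tcp_rot: [3.142, 0.0, 2.955]
contact_force: [0.1, -0.6, 0.4]
grip_width: 0.3
```

```bash
python3 -c "
from fc import *
look('s9')
f=lambda n:cv2.imread('pics/'+n+'.png')[168:210,296:330].astype(int)
print(abs(f('s8')-f('s9')).mean(),abs(f('s7')-f('s9')).mean())
S=cv2.imread('pics/s9.png')
a=cv2.hconcat([cv2.imread('pics/s8z.png'),cv2.imread('pics/s9z.png')]);cv2.imwrite('pics/c89.png',cv2.resize(a,(800,417)))"
```

```text
11.95 [536.7 -32.6 177.9] [ 0.1 -0.6  0.4]
1.73062558356676 9.325396825396826
```

View pics/c89.png

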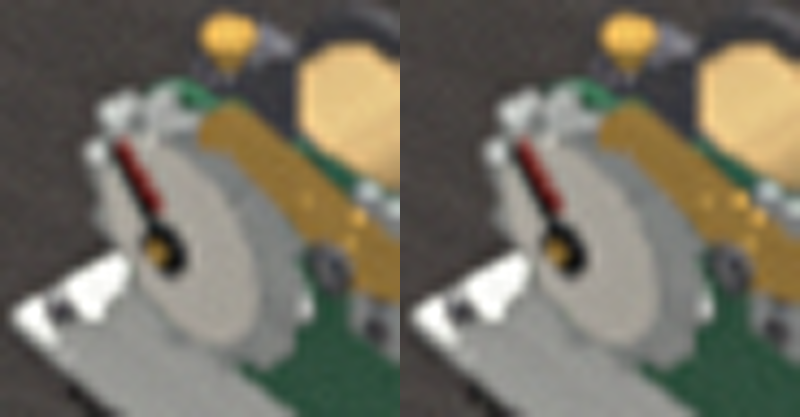

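View pics/s9.png

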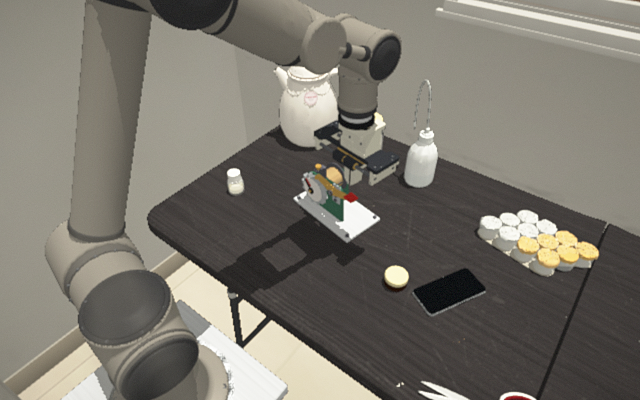

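Run:
```python
from fc import *
s=np.load('pose.npy');C=cam('s9')
uv=np.array([[150,291],[118,245],[122,212],[138,165]])/10+[292,162]-.5
t=np.array([5.2,6.58,7.97])
def pt(a,x=-40.5): return proj(C,world(s,np.c_[np.full(len(a),x),40+34*np.cos(a),75+34*np.sin(a)]))
for k in(2,3,4):
    f=lambda p:(pt(np.r_[p[0]+p[1]*(t-4.85),p[0]+k*np.pi/6])+p[2:4]-uv).ravel()
    r=least_squares(f,[-.7,.25,-2,0]);q=r.x
    # hand: axis foot + tip at unknown plane x, tip & boss
    print(k,q.round(2),'rms',np.sqrt(np.mean(r.fun**2)).round(2),'final deg',np.degrees(q[0])+30*k)
    tip=np.array([125,165])/10+[292,162]-.5
    for x in(-44,-47,-50,-53):
        g=least_squares(lambda p:(pt(np.array([p[0]]),x)[0]+q[2:4]-tip),[.9]); 
        print('   hand plane',x,np.degrees(g.x).round(0),g.fun.round(1))
```

```text
2 [-0.77  0.22 -2.48 -0.51] rms 0.91 final deg 15.952405404302596
   hand plane -44 [32.] [0. 0.]
   hand plane -47 [41.] [-0.1 -0.2]
   hand plane -50 [50.] [-0.  -0.1]
   hand plane -53 [58.] [0.  0.3]
3 [-0.83  0.28 -2.93  0.52] rms 0.45 final deg 42.548012667039465
   hand plane -44 [41.] [0.3 0.4]
   hand plane -47 [48.] [0.2 0.5]
   hand plane -50 [55.] [0.1 0.9]
   hand plane -53 [61.] [-0.1  1.3]
4 [-0.99  0.32 -3.84 -0.16] rms 1.07 final deg 63.46844457804642
   hand plane -44 [45.] [-0.2 -0.5]
   hand plane -47 [54.] [-0.  -0.3]
   hand plane -50 [62.] [-0.   0.2]
   hand plane -53 [67.] [-0.2  0.8]
```

The three-tooth fit is best: line at about 43°, hand at about 41–61°, so well within a tooth. The drum is still, the tool is 4 cm above the pad, and the jar and vial are in place.

```bash
python3 -c "
from h import *
print(bot.get_obs()['time']); print(bot.close_job())"
```

```text
12.0
the job is handed in; nothing more can be done
None
```

I turned the drum back three teeth and let the pawl drop in again. It now holds the drum with the red line close to the setting hand. I handed the job in at 12.0 s.

- **Pressing:** I pressed the red pad down in about 0.5–1 mm steps with closed fingers. The force readings peaked at about 8.6 N. The nose cleared after roughly 6 mm of travel, and the force fell to about 3 N. I held it there, short of the stop screw, while the drum ran back, then lifted off so the pawl caught the third tooth.
- **Red line and hand:** In the last pictures the red line stands at about 43° and the hand at about 41–61°, both measured clockwise from left. That puts them about 0 to 11 mm apart, within the 25 mm allowed. The hand showed no visible movement.
- **Drum still:** Two pictures 0.7 s apart differ only by camera noise.
- **Clear of everything:** The tool was about 4 cm above the pad with near-zero force. The jar and the vial showed no movement.

**Weaker checks:** The hand's angle is uncertain by about 10° because I don't know exactly how far it stands in front of the wheel face. A quicker reading by eye gave a larger gap of about 20° (12 mm), still within the limit. The wrist camera could not see the wheel face, so I read the angles from the scene camera alone.

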